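# Line up the lab containers by height

### The job

Line the four loose containers up by height on the row of round mats, one on each mat: the tallest on the mat next to the tall steel end post, then ever shorter along the row, the shortest on the mat farthest from the post. Stand each upright in the middle of its mat, never let one fall over, and leave them all standing still.

Things in the scene. Friction and masses are not known exactly. Their poses are not given: they have to be found in the camera images.
- rinse_bottle: the tallest container: white round bottle with a white ribbed screw cap, 184 mm tall, body 67 mm in diameter, cap 34 mm in diameter from 160 to 184 mm height (a good grip), about 0.21 kg, starts upright on the worktop. Origin: centre of the underside, z up the bottle.
- strip_vial: the second tallest container: slender round vial with a blue snap cap, 104 mm tall, body 28 mm in diameter, cap 31 mm in diameter over the top 12 mm, about 20 g, starts upright on the worktop. Origin: centre of the underside (within 1 mm), z up the vial.
- amber_bottle: the third tallest container: small round brown bottle with a black cap, 92 mm tall, body 33 mm in diameter up to about 60 mm height, cap 22 mm in diameter over the top 18 mm, about 50 g, starts upright on the worktop. Origin: centre of the underside, z up the bottle.
- small_jar: the shortest container: squat round white jar with a grey lid, 55 mm tall, body 46 mm in diameter up to 39 mm height, lid 42 mm in diameter above that, about 60 g, starts upright on the worktop. Origin: centre of the underside, z up the jar.
- mat_a: one of four identical round black rubber mats, 72 mm in diameter with a thin grey ring printed round the middle, standing 2 mm proud of a fixed aluminium strip; fixed. The mats lie in one straight line 80 mm apart along the strip (390 x 90 mm, 6 mm thick, lying flat on the worktop in any direction); which letter lies where in the line changes. Origin: centre of the mat's underside, so its top is 2 mm above the origin and 8 mm above the worktop; z up.
- mat_b: one of four identical round black rubber mats, 72 mm in diameter with a thin grey ring printed round the middle, standing 2 mm proud of a fixed aluminium strip; fixed. The mats lie in one straight line 80 mm apart along the strip (390 x 90 mm, 6 mm thick, lying flat on the worktop in any direction); which letter lies where in the line changes. Origin: centre of the mat's underside, so its top is 2 mm above the origin and 8 mm above the worktop; z up.
- mat_c: one of four identical round black rubber mats, 72 mm in diameter with a thin grey ring printed round the middle, standing 2 mm proud of a fixed aluminium strip; fixed. The mats lie in one straight line 80 mm apart along the strip (390 x 90 mm, 6 mm thick, lying flat on the worktop in any direction); which letter lies where in the line changes. Origin: centre of the mat's underside, so its top is 2 mm above the origin and 8 mm above the worktop; z up.
- mat_d: one of four identical round black rubber mats, 72 mm in diameter with a thin grey ring printed round the middle, standing 2 mm proud of a fixed aluminium strip; fixed. The mats lie in one straight line 80 mm apart along the strip (390 x 90 mm, 6 mm thick, lying flat on the worktop in any direction); which letter lies where in the line changes. Origin: centre of the mat's underside, so its top is 2 mm above the origin and 8 mm above the worktop; z up.
- end_post: upright round steel post on one end of the strip, 60 mm tall, 14 mm thick with a 22 mm foot, fixed, in line with the mats and 60 mm from the centre of the nearest one; it may stand at either end of the row (the other end has only a low black button, 20 mm in diameter, 8 mm high). Origin: centre of its underside, z up.
Mind the look-alikes: they are no part of the job. Leave any pink or purple look-alike of the strip_vial alone. Several things have the shape of the small_jar; the one meant has the colours described above.

How it is judged:
By the outcome, as a careful person would: the job done as asked, in the order asked, and still so for the second after the job is handed in, with the robot touching nothing.
It also fails if it takes over 120 s, if anything falls off the work surface, if the arm or the gripper's body presses on something with over 40 N, if the wrist force passes 120 N, or if a joint passes its speed limit or range.

### The arm

A 6-joint arm with a two-finger parallel gripper is mounted at the origin on a cart in front of the work surface, level with it; the furniture and walls round the work are solid. World frame = base frame: x ahead of the robot, y to its left, z up, the work surface at z = 0. Lengths are in mm, angles in rad, forces in N, time in s.
With the tool pointing down it reaches from about 325 to 775 mm from the base axis. Payload 9.3 kg.
Tool frame: the origin (TCP) lies midway between the tips of the shut fingers; the grasp point (between the pads) lies bot.tcp_to_grasp behind it (bot.tcp_to_grasp is the distance from the TCP to the grasp point, in mm); z points along the fingers, y is the direction in which the jaws open and shut (so a half turn about z gives the same grasp; the last joint's range is limited). The gripper opens to 85 mm and grips with 20 to 120 N. Pads are 22 mm wide; open, the fingers measure 114 mm over their backs; the gripper's body (76 mm by 85 mm) begins 54 mm behind the grasp point. The pads swing forward as they close: fully open they stand 13 mm farther back than shut.
Start: joints at [-1.338, 0.259, 0.021, 1.334, 0, 1.418], TCP at [206.958, -509.573, 231.279] pointing down, gripper open.
Joint ranges: [-3.04, 3.04], [-0.91, 1.82], [-1.04, 1.36], [-1.92, 1.95], [-1.52, 1.45], [-3.14, 3.14]. Speed limits (rad/s): [2.22, 2.22, 2.79, 3.14, 3.14, 3.14].

### API

Orientations are given as a unit quaternion [x, y, z, w].
In Python, from plant import bot gives the robot as it stands.
- The arm moves only by the tool arm_command, never from a script. Its argument "moves" is one flat list of numbers, 6 for each row, row after row: the shift along the tool's x, y, z in mm, then the turn, a rotation vector about the tool's x, y, z in rad. In form: [dx, dy, dz, rx, ry, rz, dx, dy, dz, rx, ry, rz, ...]. A call has 1 to 5 rows; each row is the pose to reach, as a shift and turn from the pose commanded when the call began, along the tool's axes at that moment; what a row does not reach only later rows make up. A row lasts 1/8 s, in which the tool goes at most 62.5 mm and 10.7 degrees, less where a joint would pass 70% of its speed; a pose out of reach is approached as far as the arm can. A call with a gripper value outside its range is refused whole. "fingers" is the opening, from 0 (shut) to 1 (fully open), set as the call begins (left out, the last holds). The fingers move at their own pace and stop on an object; "squeeze" is the grip in N (left out, the last holds). Time passes only in rows, so rows that repeat a pose let the fingers close. It gives the time, the measured TCP pose, the force and the opening at its end, in the units of the state.
- bot.sense(): the state, without advancing time (a new reading comes with each control period).
- bot.snapshot(name): name is "side" or "top" or "wrist"; returns (picture, depth): 384x512x3 uint8, red, green, blue; 384x512 float32, mm along the optical axis (not along the pixel's ray), 0 where there is no reading.
- bot.camera_params(name): a dict with "mtx" (3x3 intrinsics, pixels), "rvec" (rotation vector, rad) and "tvec" (3), from world to camera coordinates, as OpenCV has them. Camera axes: x right, y down, z forward; pixel columns grow to the right and rows downward; lengths in mm; the calibration is good to about 2 mm. A picture is of the moment at which its call begins: read the wrist's pose just before it. camera_params takes no time and is no camera call; for the wrist camera it gives the pose at the moment of the call.
- bot.job_done(): hands the job in, once; it reports no verdict.
The state is a dict: "clock": time; "joints": joint angles; "joint_vel": joint speeds; "effort": joint torques, N m; "tcp_pos": TCP position; "eef_rot": TCP orientation; "ft_force": force on the tool from outside, world axes, zero at the start; "ft_torque": the same for the moment, N m; "opening": finger opening in mm.
Only numpy, scipy, OpenCV 4.12 (cv2) and the standard library are available. Lean on these libraries where they do the work, as an engineer would, in place of code of your own. Each camera call takes 0.05 s, during which the arm holds its last target.

## Working session

There is one attempt and no reset: what is moved stays moved. The work goes in short steps, Python scripts to look and compute and a tool call to move; the robot and the scene stay as the last step left them, time stands still between calls to the robot, and variables do not carry over. Pictures are saved under pics/ and viewed, and the job is handed in when it is done.

Besides the shell and the picture viewer there is one more tool, called after "Request:" as name(argument=value, ...) on one line, values as JSON. arm_command: Moves the arm, as the interface text tells. Its arguments: {"type":"object","properties":{"moves":{"type":"array","items":{"type":"number"}},"fingers":{"type":"number"},"squeeze":{"type":"number"}},"required":["moves"]}

```bash
ls; mkdir -p pics; python3 - <<'E'
from plant import bot
import cv2,numpy as np
s=bot.sense();print({k:np.round(v,3).tolist() for k,v in s.items()},bot.tcp_to_grasp)
for n in("top","side"):
    im,d=bot.snapshot(n);cv2.imwrite(f'pics/{n}0.png',im[:,:,::-1]);np.save(f'{n}0.npy',d);np.save(f'{n}0i.npy',im)
    p=bot.camera_params(n);print(n,p)
E
```

```text
pics
{'clock': 0.0, 'joints': [-1.338, 0.259, 0.021, 1.334, -0.0, 1.418], 'joint_vel': [0.002, -0.001, -0.0, 0.001, -0.0, 0.001], 'effort': [-0.001, -55.564, 34.453, 0.014, -0.0, 0.0], 'tcp_pos': [206.888, -509.289, 230.64], 'eef_rot': [0.981, 0.192, -0.0, -0.001], 'ft_force': [0.48, -0.063, 0.478], 'ft_torque': [0.022, -0.032, -0.023], 'opening': 85.563} 18.700000000000003
top {'mtx': array([[466.2636575 ,   0.        , 254.34392576],
       [  0.        , 466.2636575 , 182.0950837 ],
       [  0.        ,   0.        ,   1.        ]]), 'rvec': array([ 2.14256569, -2.08284443,  0.19991407]), 'tvec': array([  -7.48969361,  574.14809142, 1559.57176858])}
side {'mtx': array([[461.65470401,   0.        , 251.28316589],
       [  0.        , 461.65470401, 186.18543907],
       [  0.        ,   0.        ,   1.        ]]), 'rvec': array([ 0.73840005, -2.41031766,  1.30320964]), 'tvec': array([ 472.19662723,  201.6643129 , 1343.53675598])}
```

View pics/top0.png

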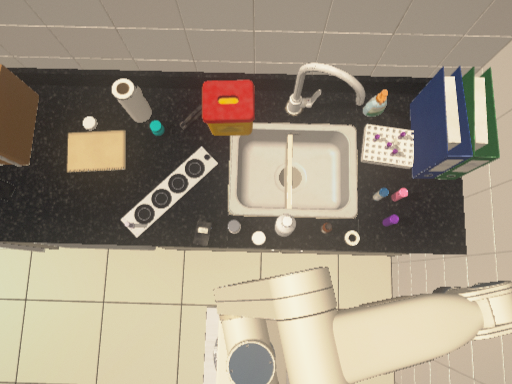

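View pics/side0.png

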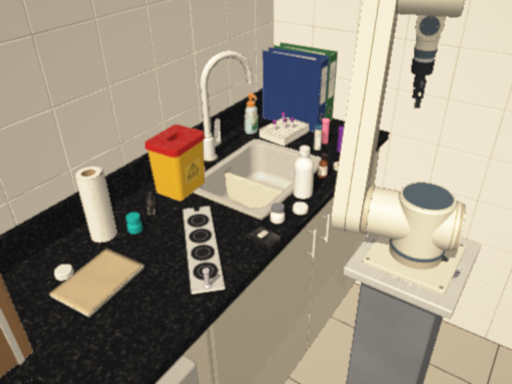

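```bash
cat > h.py <<'E'
import numpy as np,cv2
from plant import bot
def world(n,d,P,pts=None):
    K=P['mtx'];R=cv2.Rodrigues(P['rvec'])[0];t=P['tvec']
    v,u=np.mgrid[:384,:512]
    X=np.stack([(u-K[0,2])/K[0,0]*d,(v-K[1,2])/K[1,1]*d,d],-1)
    W=(X-t)@R
    W[d==0]=np.nan
    return W
def proj(P,pt):
    return cv2.projectPoints(np.array(pt,float).reshape(-1,3),P['rvec'],P['tvec'],P['mtx'],None)[0].reshape(-1,2)
def ray(P,uv,z):
    K=P['mtx'];R=cv2.Rodrigues(P['rvec'])[0];c=-R.T@P['tvec']
    d=R.T@np.linalg.inv(K)@np.array([uv[0],uv[1],1.]);return c+d*(z-c[2])/d[2]
E
python3 - <<'E'
from h import *
im=np.load('top0i.npy');d=np.load('top0.npy');P=bot.camera_params('top')
W=world('top',d,P)
a=cv2.resize(im[140:250,110:250,::-1],None,fx=5.5,fy=5.5,interpolation=2);cv2.imwrite('pics/z1.png',a)
a=cv2.resize(im[170:260,215:415,::-1],None,fx=4,fy=4,interpolation=2);cv2.imwrite('pics/z2.png',a)
im2=np.load('side0i.npy')
a=cv2.resize(im2[110:250,250:400,::-1],None,fx=4,fy=4,interpolation=2);cv2.imwrite('pics/z3.png',a)
for (u,v) in[(208,156),(134,225),(145,214),(197,168),(285,220),(381,194),(326,228),(234,227),(259,238),(352,238),(390,220),(203,230),(60,230),(15,120),(420,235)]:
    print((u,v),np.round(W[v,u]))
E
```

```text
(208, 156) [674. 179.  12.]
(134, 225) [418. 427.  10.]
(145, 214) [459. 393.   3.]
(197, 168) [630. 217.   7.]
(285, 220) [430. -93. 183.]
(381, 194) [ 536. -416.  103.]
(326, 228) [ 419. -235.   87.]
(234, 227) [417.  74.  55.]
(259, 238) [385. -13.  16.]
(352, 238) [ 395. -338.    3.]
(390, 220) [ 450. -444.  103.]
(203, 230) [406. 182.  28.]
(60, 230) [394. 690.   0.]
(15, 120) [747. 821. 147.]
(420, 235) [ 413. -577.   -2.]
```

View pics/z1.png

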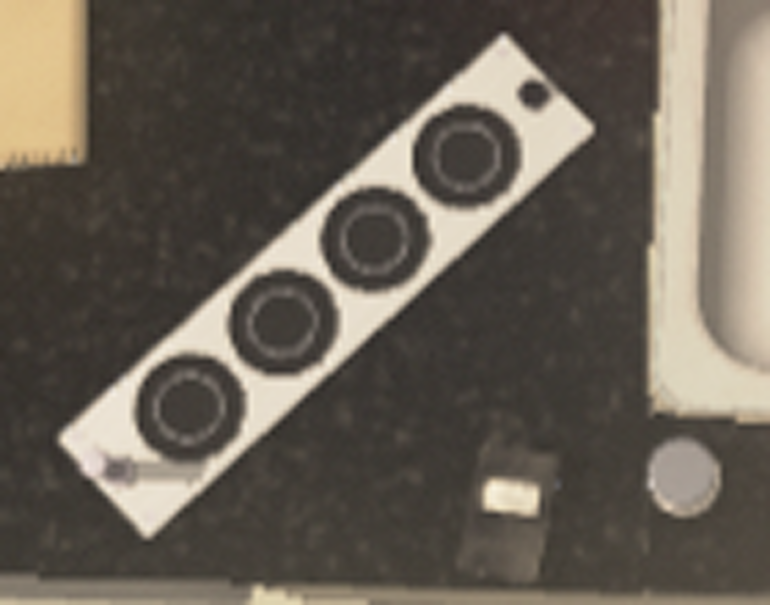

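View pics/z2.png

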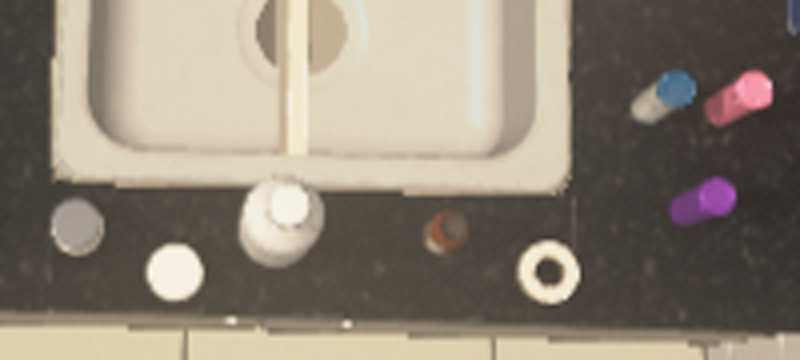

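View pics/z3.png

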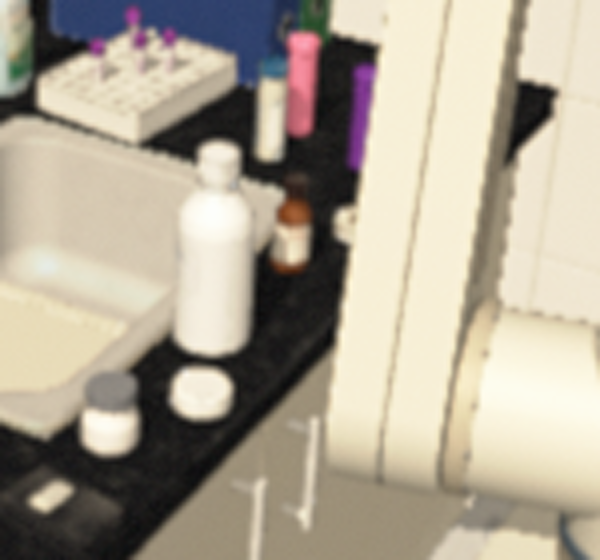

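```bash
python3 - <<'E'
from h import *
im=np.load('top0i.npy');d=np.load('top0.npy');P=bot.camera_params('top')
W=world('top',d,P)
for n,x,y,z,r in[('rinse',430,-97,184,30),('vial',536,-420,104,25),('pink',536,-460,104,25),('amber',419,-237,92,22),('jar',417,74,55,32),('purple',450,-444,104,30)]:
    m=(np.hypot(W[...,0]-x,W[...,1]-y)<r)&(abs(W[...,2]-z)<5)
    p=W[m];v,u=np.nonzero(m);c=(u.mean(),v.mean())
    print(n,m.sum(),p.mean(0).round(1),(p.max(0)-p.min(0)).round(),ray(P,c,z).round(1))
f=lambda x,y,ox,oy,s:((x+.5)/s-.5+ox,(y+.5)/s-.5+oy)
M=[]
for x,y in[(190,407),(283,321),(376,239),(467,156)]:
    M.append(ray(P,f(x,y,110,140,5.5),8)[:2])
M=np.array(M);print(M.round(1),np.diff(M,axis=0),np.linalg.norm(np.diff(M,axis=0),axis=1))
# side cam check
P2=bot.camera_params('side');d2=np.load('side0.npy');W2=world('side',d2,P2);im2=np.load('side0i.npy')
for n,x,y,z,r in[('rinse',430,-97,100,45),('vial',536,-420,50,25),('amber',419,-237,50,28),('jar',417,74,25,34)]:
    m=(np.hypot(W2[...,0]-x,W2[...,1]-y)<r)&(W2[...,2]>12);p=W2[m];print(n,m.sum(),p.min(0).round(),p.max(0).round())
# obstacles heights near the strip
m=(W[...,2]>15)&(W[...,0]>350)&(W[...,0]<720)&(W[...,1]>120)&(W[...,1]<500);v,u=np.nonzero(m)
for a in zip(u[::6],v[::6]):print(a,W[a[1],a[0]].round())
E
```

```text
rinse 73 [426.  -97.4 183.7] [29. 32. 10.] [426.  -97.4 184. ]
vial 50 [ 543. -427.  103.] [28. 28. 10.] [ 542.8 -426.8  104. ]
pink 21 [ 539.9 -463.7  103.2] [17. 48.  9.] [ 539.7 -463.4  104. ]
amber 27 [ 423.7 -242.7   91.1] [18. 17.  9.] [ 423.6 -242.6   92. ]
jar 96 [421.3  75.9  54.2] [38. 38.  9.] [421.2  75.9  55. ]
purple 56 [ 453.7 -456.9  103.3] [27. 29.  8.] [ 453.6 -456.7  104. ]
[[459.8 395.2]
 [517.3 339.3]
 [573.  282.4]
 [629.9 226.2]] [[ 57.53500921 -55.96322937]
 [ 55.63268122 -56.8528309 ]
 [ 56.95969332 -56.21397848]] [80.2630695  79.54394761 80.02760799]
rinse 845 [ 392. -119.   12.] [460. -65. 190.]
vial 161 [ 526. -438.   12.] [ 557. -410.  108.]
amber 177 [ 407. -260.   12.] [ 441. -225.   95.]
jar 229 [398.  49.  12.] [444.  97.  60.]
(np.int64(123), np.int64(142)) [717. 489.  17.]
(np.int64(119), np.int64(156)) [665. 500.  16.]
(np.int64(197), np.int64(161)) [654. 217.  16.]
(np.int64(193), np.int64(174)) [606. 229.  15.]
(np.int64(175), np.int64(186)) [560. 291.  17.]
(np.int64(167), np.int64(196)) [523. 317.  18.]
(np.int64(150), np.int64(221)) [433. 371.
[... 2282 characters left out ...]
int64(239)) [375. 191.  27.]
(np.int64(208), np.int64(239)) [376. 164.  20.]
(np.int64(199), np.int64(240)) [372. 195.  20.]
(np.int64(205), np.int64(240)) [372. 174.  18.]
(np.int64(196), np.int64(241)) [368. 205.  22.]
(np.int64(203), np.int64(241)) [369. 181.  19.]
(np.int64(197), np.int64(242)) [365. 202.  17.]
(np.int64(203), np.int64(242)) [365. 181.  16.]
(np.int64(193), np.int64(243)) [361. 215.  20.]
(np.int64(199), np.int64(243)) [361. 195.  19.]
(np.int64(195), np.int64(244)) [357. 208.  23.]
(np.int64(201), np.int64(244)) [358. 188.  18.]
(np.int64(207), np.int64(244)) [359. 167.  20.]
(np.int64(206), np.int64(245)) [355. 170.  20.]
(np.int64(207), np.int64(246)) [352. 166.  21.]
```

```bash
cat >> h.py <<'E'
from scipy.spatial.transform import Rotation as Ro
def rel(x,y,z,th):
    "rows numbers to TCP target in world, jaw yaw th deg"
    s=bot.sense();R=Ro.from_quat(s['eef_rot']).as_matrix()
    t=np.radians(th);T=np.array([[-np.sin(t),np.cos(t),0],[np.cos(t),np.sin(t),0],[0,0,-1]])
    dp=R.T@(np.array([x,y,z])-s['tcp_pos']);rv=Ro.from_matrix(R.T@T).as_rotvec()
    print('t',round(s['clock'],2),'tcp',np.round(s['tcp_pos'],1),'open',round(s['opening'],1),'rel',dp.round(1),rv.round(3),'F',np.round(s['ft_force'],1))
E
python3 - <<'E'
from h import *
im=np.load('top0i.npy');d=np.load('top0.npy');P=bot.camera_params('top')
W=world('top',d,P)
x,y,z=W.reshape(-1,3).T
for xx in range(360,900,20):
    print(xx,[int(np.nanmax(z[(abs(x-xx)<12)&(abs(y-yy)<22)],initial=-99)) for yy in range(500,-501,-40)])
print([W[v,300].round() for v in range(212,220)])
rel(543,-427,200,0)
E
```

```text
360 [7, 6, 9, 6, 7, 5, 7, 26, 28, 8, 7, 10, 18, 25, 9, 6, 6, 8, 8, 10, 5, 13, 9, 7, 7, 5]
380 [6, 8, 20, 11, 10, 8, 9, 26, 28, 24, 8, 7, 25, 22, 11, 11, 9, 7, 5, 10, 16, 19, 19, 7, 7, 6]
400 [10, 70, 70, 11, 7, 6, 7, 28, 29, 26, 56, 60, 22, 22, 135, 191, 133, 6, 66, 66, 17, 17, 11, 7, 9, 6]
420 [9, 70, 70, 12, 6, 8, 7, 21, 29, 29, 59, 62, 7, 16, 153, 191, 138, 7, 95, 99, 9, 16, 8, 8, 6, 6]
440 [7, 15, 13, 15, 11, 8, 6, 22, 25, 22, 58, 59, 7, 8, 149, 188, 140, 10, 94, 94, 11, 10, 5, 7, 107, 7]
460 [9, 10, 13, 13, 14, 8, 8, 6, 6, 7, 8, 7, 10, 10, 128, 143, 124, 12, 9, 11, 12, 7, 8, 7, 109, 7]
480 [5, 8, 12, 17, 13, 11, 7, 4, 9, 7, 9, 9, 11, 14, 9, 10, 9, 13, 9, 11, 9, 12, 8, 7, 3, 5]
500 [6, 8, 12, 15, 16, 14, 7, 9, 9, 7, 11, 9, 7, 9, 9, 9, 9, 9, 6, 9, 11, 12, 6, 6, 7, 8]
520 [9, 7, 9, 12, 15, 17, 12, 10, 10, 5, 9, 10, -99, -99, -99, -32, -32, -99, -99, -99, 1, 13, 6, 106, 8, 104]
540 [9, 7, 9, 10, 16, 16, 13, 10, 8, 8, 12, 12, -99, -99, -99, -32, -26, -99, -99, -99, -70, 13, 9, 109, 108, 110]
560 [5, 6, 7, 9, 13, 16, 20, 9, 7, 7, 11, 9, -99, -99, -99, -32, -32, -99, -99, -99, -92, 12,
[... 1473 characters left out ...]
[6, 232, 233, 228, 6, 7, 28, 31, 213, 213, 211, 212, 210, 9, 5, 94, 388, 408, 413, 406, 11, 5, 100, 175, 84, 5]
860 [7, 233, 231, 212, 5, 8, 9, 32, 212, 211, 213, 211, 209, 9, 9, 337, 390, 405, 404, 8, 7, 7, 130, 181, 114, 7]
880 [0, 230, 230, 6, 11, 11, 6, 8, 206, 209, 211, 209, 206, 6, 6, 323, 377, 120, 133, 7, 7, 8, 128, 181, 104, 8]
[array([ 482., -155.,    2.]), array([ 478., -155.,    3.]), array([ 475., -156.,   -3.]), array([ 471., -156.,   -0.]), array([ 468., -156.,   -3.]), array([ 464., -156.,    0.]), array([ 461., -156.,   -2.]), array([ 457., -156.,    0.])]
t 0.1 tcp [ 206.9 -509.3  230.7] open 85.1 rel [342.4  50.2  30.7] [-1.000e-03 -1.000e-03 -1.185e+00] F [ 0.1  1.  -0.5]
```

Request:
arm_command(moves=[60, 9, 5, 0, 0, -0.18, 120, 18, 10, 0, 0, -0.36, 180, 27, 15, 0, 0, -0.54, 240, 35, 22, 0, 0, -0.72, 300, 44, 27, 0, 0, -0.9], fingers=0.7, squeeze=25)

```text
clock: 0.72
tcp_pos: [503.2, -436.6, 203.6]
eef_rot: [0.799, 0.602, -0.0, -0.0]
ft_force: [-0.3, -1.4, 0.2]
opening: 59.6
```

```bash
python3 -c "
from h import *
rel(543,-427,180,0)"
```

```text
t 0.72 tcp [ 503.2 -436.6  203.6] open 59.6 rel [20.2 35.7 23.6] [-0.001 -0.    -0.279] F [-0.3 -1.4  0.2]
```

Request:
arm_command(moves=[10, 18, 12, 0, 0, -0.15, 20, 35.5, 23, 0, 0, -0.28, 20, 35.5, 23, 0, 0, -0.28, 20, 35.5, 23, 0, 0, -0.28])

```text
clock: 1.23
tcp_pos: [540.7, -428.4, 181.3]
eef_rot: [0.71, 0.704, -0.0, -0.0]
ft_force: [-0.2, -0.2, -0.0]
opening: 60.1
```

```bash
python3 - <<'E'
from h import *
rel(543,-427,46,0)
P=bot.camera_params('wrist');im,d=bot.snapshot('wrist');cv2.imwrite('pics/w1.png',im[:,:,::-1])
W=world('w',d,P);m=(np.hypot(W[...,0]-543,W[...,1]+427)<25)&(abs(W[...,2]-104)<6)
print(m.sum(),W[m].mean(0),W[m].min(0),W[m].max(0))
print(proj(P,[[543,-427,104]]))
E
```

```text
t 1.23 tcp [ 540.7 -428.4  181.3] open 60.1 rel [  1.4   2.4 135.3] [-0.    -0.    -0.007] F [-0.2 -0.2 -0. ]
922 [ 544.81634743 -425.28813079  103.72326786] [ 530.17875818 -440.63335822   98.02294284] [ 559.53111172 -411.03363866  106.07721079]
[[258.4229723  196.89980128]]
```

View pics/w1.png

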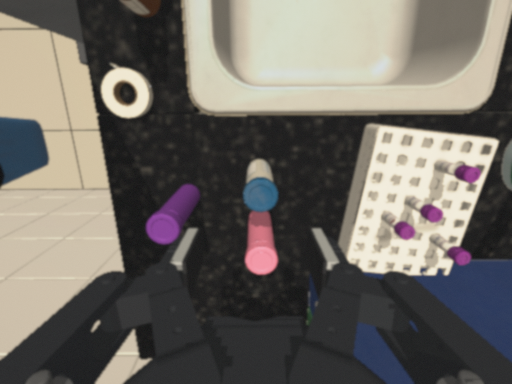

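Request:
arm_command(moves=[2.5, 3.3, 10, 0, 0, 0, 2.5, 3.3, 50, 0, 0, 0, 2.5, 3.3, 95, 0, 0, 0, 2.5, 3.3, 133, 0, 0, 0, 2.5, 3.3, 133, 0, 0, 0])

```text
clock: 1.9
tcp_pos: [542.7, -424.5, 45.3]
eef_rot: [0.709, 0.705, -0.0, -0.003]
ft_force: [-0.4, 0.6, 0.3]
opening: 59.6
```

Request:
arm_command(moves=[0, 0, 0, 0, 0, 0, 0, 0, 0, 0, 0, 0, 0, 0, 0, 0, 0, 0, 0, 0, 0, 0, 0, 0], fingers=0.2, squeeze=25)

```text
clock: 2.4
tcp_pos: [545.2, -426.6, 50.4]
eef_rot: [0.709, 0.705, -0.0, 0.002]
ft_force: [0.4, -0.3, 6.4]
opening: 27.1
```

```bash
python3 -c "
from h import *
rel(543,-427,200,0)"
```

```text
t 2.4 tcp [ 545.2 -426.6   50.4] open 27.1 rel [  -0.8   -1.8 -149.6] [ 0.002  0.003 -0.005] F [ 0.4 -0.3  6.4]
```

Request:
arm_command(moves=[0, 0, 0, 0, 0, 0, 0, 0, 0, 0, 0, 0, 0, 0, -15, 0, 0, 0, 0, 0, -35, 0, 0, 0, 0, 0, -80, 0, 0, 0])

```text
clock: 3.02
tcp_pos: [543.8, -425.1, 128.4]
eef_rot: [0.709, 0.705, 0.0, -0.002]
ft_force: [1.0, -0.5, -1.1]
opening: 27.0
```

```bash
python3 - <<'E'
from h import *
rel(517,339,230,45)
P=bot.camera_params('wrist');im,d=bot.snapshot('wrist');cv2.imwrite('pics/w2.png',im[:,:,::-1])
im,d=bot.snapshot('side');cv2.imwrite('pics/s2.png',cv2.resize(im[0:250,200:450,::-1],None,fx=2,fy=2))
rel(517,339,230,45)
E
```

```text
t 3.02 tcp [ 543.8 -425.1  128.4] open 27.0 rel [764.2 -30.9 -99.8] [-0.001 -0.003 -0.79 ] F [ 1.  -0.5 -1.1]
t 3.12 tcp [ 546.1 -427.2  134.8] open 27.2 rel [ 765.5  -32.2 -100. ] [ 0.003  0.008 -0.79 ] F [ 0.2 -0.1  0.1]
```

View pics/w2.png

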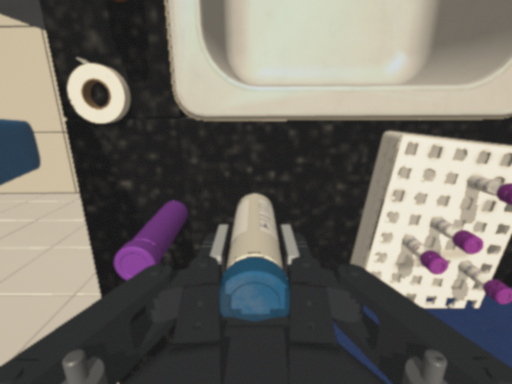

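View pics/s2.png

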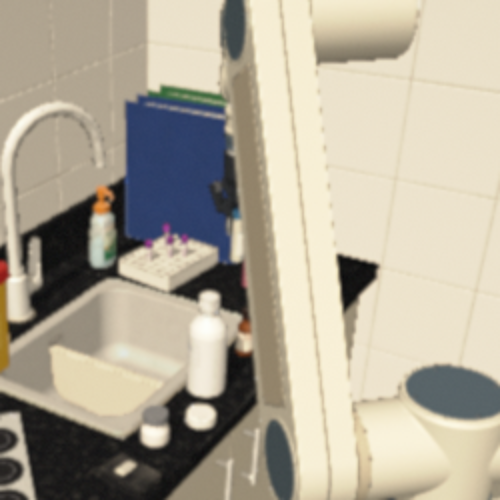

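Request:
arm_command(moves=[0, 0, -25, 0, 0, 0, 30, -1, -60, 0, 0, 0, 75, -3, -90, 0, 0, 0, 130, -5, -100, 0, 0, 0, 185, -8, -100, 0, 0, 0])

```text
clock: 3.75
tcp_pos: [537.4, -239.4, 230.1]
eef_rot: [0.709, 0.705, 0.0, 0.001]
ft_force: [0.9, 0.9, -1.5]
opening: 27.0
```

Request:
arm_command(moves=[55, -2, 0, 0, 0, -0.1, 112, -5, 0, 0, 0, -0.25, 168, -7, 0, 0, 0, -0.4, 225, -9, 0, 0, 0, -0.55, 280, -11, 0, 0, 0, -0.7])

```text
clock: 4.38
tcp_pos: [527.4, 41.2, 229.2]
eef_rot: [0.422, 0.907, 0.0, 0.001]
ft_force: [1.7, -0.6, 0.7]
opening: 27.2
```

```bash
python3 -c "
from h import *
rel(517,339,230,45)"
```

```text
t 4.38 tcp [527.4  41.2 229.2] open 27.2 rel [234.5 183.9  -0.8] [ 0.001  0.001 -0.085] F [ 1.7 -0.6  0.7]
```

Request:
arm_command(moves=[44, 34, 0, 0, 0, -0.085, 88, 69, 0, 0, 0, -0.085, 132, 104, 0, 0, 0, -0.085, 176, 138, 0, 0, 0, -0.085, 210, 165, 0, 0, 0, -0.085])

```text
clock: 5.0
tcp_pos: [519.4, 308.5, 229.1]
eef_rot: [0.385, 0.923, 0.0, 0.0]
ft_force: [0.5, 0.1, 0.0]
opening: 27.0
```

Request:
arm_command(moves=[18, 14, 20, 0, 0, 0, 24, 18.5, 40, 0, 0, 0, 24, 18.5, 50, 0, 0, 0, 24, 18.5, 50, 0, 0, 0])

```text
clock: 5.5
tcp_pos: [516.1, 335.9, 178.3]
eef_rot: [0.385, 0.923, -0.0, -0.0]
ft_force: [0.5, -0.2, 0.9]
opening: 27.1
```

```bash
python3 - <<'E'
from h import *
for i in range(3):
    P=bot.camera_params('wrist');im,d=bot.snapshot('wrist');rel(517,339,60,45)
cv2.imwrite('pics/w3.png',im[:,:,::-1])
np.save('w3.npy',d)
print(proj(P,[[459.8,395.2,8],[517.3,339.3,8],[573,282.4,8],[629.9,226.2,8]]))
E
```

```text
t 5.55 tcp [516.5 335.9 178.9] open 27.1 rel [  1.9   2.5 118.9] [ 0.     0.    -0.006] F [0.  0.5 0.8]
t 5.6 tcp [516.8 335.9 179.3] open 27.4 rel [  2.1   2.2 119.3] [ 0.001  0.    -0.006] F [ 0.8 -0.3 -0.3]
t 5.65 tcp [516.8 335.9 179.4] open 27.1 rel [  2.1   2.1 119.4] [ 0.001  0.001 -0.006] F [ 0.4 -0.   0.1]
[[254.70184162 102.53786492]
 [255.93867076 171.74038908]
 [255.49037473 231.15333706]
 [256.06332306 283.26341308]]
```

View pics/w3.png

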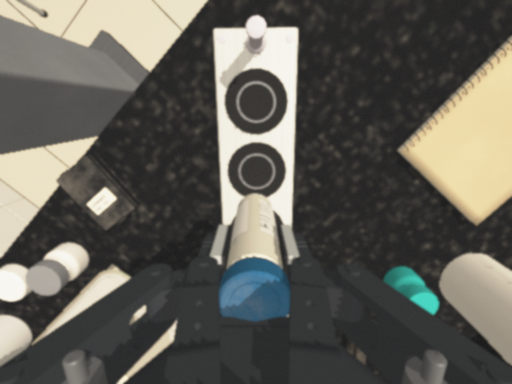

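Request:
arm_command(moves=[2.3, 3, 40, 0, 0, -0.006, 2.3, 3, 80, 0, 0, -0.006, 2.3, 3, 105, 0, 0, -0.006, 2.3, 3, 112, 0, 0, -0.006, 2.3, 3, 112, 0, 0, -0.006])

```text
clock: 6.28
tcp_pos: [517.3, 340.0, 67.1]
eef_rot: [0.383, 0.924, 0.0, 0.0]
ft_force: [-0.5, -0.2, 0.5]
opening: 26.9
```

Request:
arm_command(moves=[0, 0, 2, 0, 0, 0, 0, 0, 5, 0, 0, 0, 0, 0, 7, 0, 0, 0, 0, 0, 7, 0, 0, 0])

```text
clock: 6.78
tcp_pos: [516.8, 340.1, 59.2]
eef_rot: [0.382, 0.924, -0.0, -0.0]
ft_force: [-0.9, 0.3, -0.1]
opening: 27.0
```

```bash
python3 - <<'E'
from h import *
rel(517.8,339.8,57,45)
im,d=bot.snapshot('side');cv2.imwrite('pics/s3.png',cv2.resize(im[180:300,120:270,::-1],None,fx=5,fy=5,interpolation=2))
rel(517.8,339.8,57,45)
E
```

```text
t 6.78 tcp [516.8 340.1  59.2] open 27.0 rel [-1.   0.5  2.2] [-0.    -0.     0.001] F [-0.9  0.3 -0.1]
t 6.83 tcp [516.8 340.1  59.3] open 27.2 rel [-0.9  0.5  2.3] [-0.    -0.     0.001] F [-0.8  0.2  0.2]
```

View pics/s3.png

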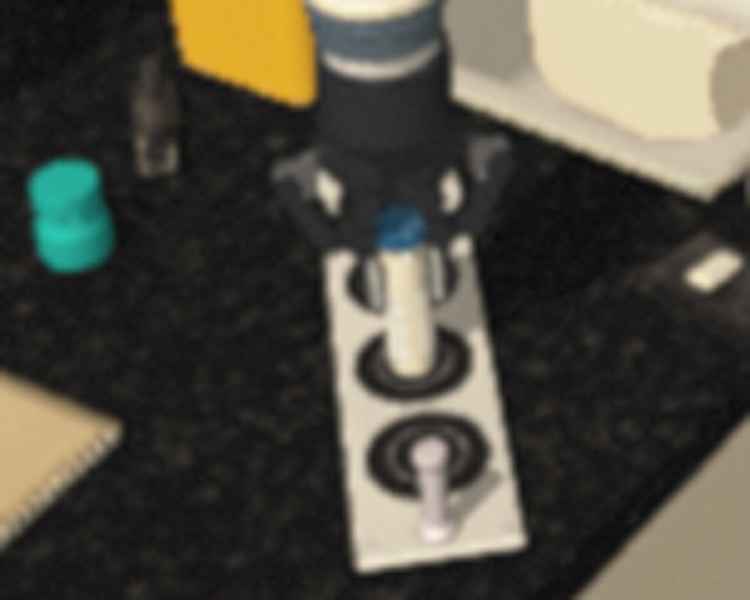

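Request:
arm_command(moves=[-0.5, 0, 0.7, 0, 0, 0, -0.5, 0, 1.2, 0, 0, 0, -0.5, 0, 1.2, 0, 0, 0])

```text
clock: 7.2
tcp_pos: [517.3, 339.8, 58.4]
eef_rot: [0.382, 0.924, 0.0, 0.0]
ft_force: [-0.3, -1.0, 4.1]
opening: 27.1
```

Request:
arm_command(moves=[0, 0, 0.7, 0, 0, 0, 0, 0, 1, 0, 0, 0, 0, 0, 1, 0, 0, 0])

```text
clock: 7.58
tcp_pos: [517.4, 339.8, 58.4]
eef_rot: [0.382, 0.924, 0.0, 0.001]
ft_force: [-3.8, -1.7, 13.0]
opening: 27.4
```

Request:
arm_command(moves=[0, 0, -1.2, 0, 0, 0, 0, 0, -1.2, 0, 0, 0])

```text
clock: 7.82
tcp_pos: [517.3, 339.8, 58.4]
eef_rot: [0.382, 0.924, 0.0, 0.0]
ft_force: [-0.6, -0.5, 4.9]
opening: 26.9
```

Request:
arm_command(moves=[0, 0, 0, 0, 0, 0, 0, 0, 0, 0, 0, 0, 0, 0, 0, 0, 0, 0, 0, 0, 0, 0, 0, 0], fingers=0.7)

```text
clock: 8.32
tcp_pos: [517.2, 339.8, 58.2]
eef_rot: [0.382, 0.924, -0.0, -0.0]
ft_force: [-0.6, 0.6, -0.5]
opening: 59.9
```

Request:
arm_command(moves=[0, 0, -20, 0, 0, 0, 0, 0, -60, 0, 0, 0, 0, 0, -110, 0, 0, 0, 0, 0, -160, 0, 0, 0, 0, 0, -170, 0, 0, 0])

```text
clock: 8.95
tcp_pos: [518.2, 340.3, 232.0]
eef_rot: [0.382, 0.924, 0.002, 0.002]
ft_force: [0.3, 0.5, 0.2]
opening: 59.8
```

```bash
python3 - <<'E'
from h import *
rel(424,-243,180,90)
P=bot.camera_params('wrist');im,d=bot.snapshot('wrist');cv2.imwrite('pics/w4.png',im[:,:,::-1])
W=world('w',d,P);m=(np.hypot(W[...,0]-517,W[...,1]-339)<30)&(abs(W[...,2]-112)<6)
print(m.sum(),W[m].mean(0),W[m].min(0),W[m].max(0))
E
```

```text
t 8.95 tcp [518.2 340.3 232. ] open 59.8 rel [-345.4 -479.5   50.1] [ 0.004  0.004 -0.785] F [0.3 0.5 0.2]
675 [516.62540241 341.64622976 111.72767073] [502.11325875 326.30096881 106.01455768] [531.95090695 356.17930954 114.76910897]
```

View pics/w4.png

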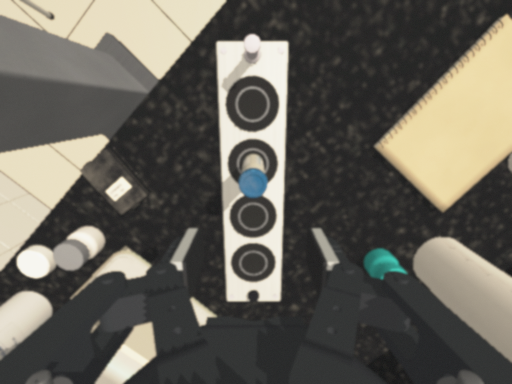

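Request:
arm_command(moves=[-20, -28, -5, 0, 0, 0, -53, -73, -10, 0, 0, 0, -87, -121, -15, 0, 0, -0.05, -122, -170, -15, 0, 0, -0.2, -157, -218, -15, 0, 0, -0.35])

```text
clock: 9.62
tcp_pos: [473.1, 72.9, 241.9]
eef_rot: [0.213, 0.977, -0.0, -0.001]
ft_force: [1.0, -0.1, -0.3]
opening: 59.6
```

```bash
python3 -c "
from h import *
rel(424,-243,180,90)"
```

```text
t 9.62 tcp [473.1  72.9 241.9] open 59.6 rel [ -87.  -307.6   62. ] [-0.    -0.002 -0.43 ] F [ 1.  -0.1 -0.3]
```

Request:
arm_command(moves=[-15, -55, 0, 0, 0, -0.1, -31, -110, 0, 0, 0, -0.25, -47, -165, 0, 0, 0, -0.4, -62, -220, 0, 0, 0, -0.43, -77, -272, 5, 0, 0, -0.43])

```text
clock: 10.25
tcp_pos: [428.6, -206.2, 237.1]
eef_rot: [0.002, 1.0, 0.0, -0.0]
ft_force: [1.2, 0.0, -0.5]
opening: 59.6
```

Request:
arm_command(moves=[3, -25, 15, 0, 0, 0, 3, -37, 30, 0, 0, 0, 3, -37, 50, 0, 0, 0, 3, -37, 50, 0, 0, 0])

```text
clock: 10.75
tcp_pos: [425.6, -240.3, 186.3]
eef_rot: [0.002, 1.0, 0.001, -0.002]
ft_force: [0.8, -0.0, 0.0]
opening: 59.3
```

```bash
python3 - <<'E'
from h import *
P=bot.camera_params('wrist');im,d=bot.snapshot('wrist');rel(424,-243,21,90);cv2.imwrite('pics/w5.png',im[:,:,::-1])
W=world('w',d,P);m=(np.hypot(W[...,0]-424,W[...,1]+243)<25)&(abs(W[...,2]-92)<5)
print(m.sum(),W[m].mean(0),W[m].min(0),W[m].max(0))
E
```

```text
t 10.8 tcp [ 426.  -240.6  187.5] open 59.6 rel [  1.7  -2.7 166.5] [ 0.002 -0.002 -0.004] F [ 0.  -0.2  1.4]
410 [ 425.51985315 -242.37718045   92.18558801] [ 415.48357498 -253.38136256   87.11970409] [ 436.65195714 -231.3676844    94.46583614]
```

View pics/w5.png

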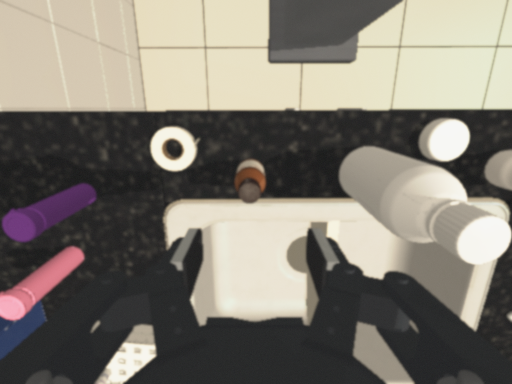

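Request:
arm_command(moves=[0.8, -1.9, 40, 0, 0, 0, 0.8, -1.9, 90, 0, 0, 0, 0.8, -1.9, 135, 0, 0, 0, 0.8, -1.9, 158, 0, 0, 0, 0.8, -1.9, 160, 0, 0, 0])

```text
clock: 11.42
tcp_pos: [425.3, -242.6, 27.6]
eef_rot: [0.002, 1.0, 0.001, -0.001]
ft_force: [-0.2, -0.6, 0.2]
opening: 59.5
```

Request:
arm_command(moves=[0, 0, 0, 0, 0, 0, 0, 0, 0, 0, 0, 0, 0, 0, 0, 0, 0, 0, 0, 0, 0, 0, 0, 0, 0, 0, 0, 0, 0, 0], fingers=0.25, squeeze=30)

```text
clock: 12.05
tcp_pos: [426.3, -243.9, 29.7]
eef_rot: [0.002, 1.0, -0.001, 0.001]
ft_force: [-0.7, 1.1, 7.2]
opening: 31.8
```

Request:
arm_command(moves=[0, 0, -10, 0, 0, 0, 0, 0, -35, 0, 0, 0, 0, 0, -80, 0, 0, 0, 0, 0, -130, 0, 0, 0, 0, 0, -180, 0, 0, 0])

```text
clock: 12.68
tcp_pos: [425.2, -243.2, 210.9]
eef_rot: [0.002, 1.0, -0.0, 0.0]
ft_force: [-0.0, -1.5, -0.4]
opening: 31.7
```

```bash
python3 - <<'E'
from h import *
rel(573.5,283,230,45)
P=bot.camera_params('wrist');im,d=bot.snapshot('wrist');cv2.imwrite('pics/w6.png',im[:,:,::-1])
E
```

```text
t 12.68 tcp [ 425.2 -243.2  210.9] open 31.7 rel [-145.8  526.9  -19.4] [-0.     0.001  0.781] F [-0.  -1.5 -0.4]
```

View pics/w6.png

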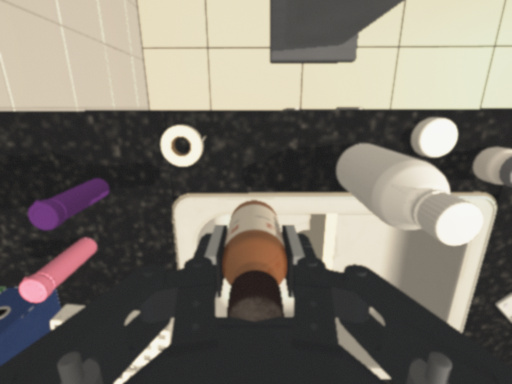

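Request:
arm_command(moves=[-12, 10, -25, 0, 0, 0.05, -35, 45, -40, 0, 0, 0.15, -60, 95, -45, 0, 0, 0.3, -80, 145, -45, 0, 0, 0.45, -100, 198, -45, 0, 0, 0.6])

```text
clock: 13.35
tcp_pos: [526.8, -44.4, 254.0]
eef_rot: [0.3, 0.954, -0.0, 0.0]
ft_force: [0.4, -1.1, -0.1]
opening: 31.9
```

```bash
python3 -c "
from h import *
rel(573.5,283,230,45)"
```

```text
t 13.35 tcp [526.8 -44.4 254. ] open 31.9 rel [149.3 295.1  23.9] [0.    0.001 0.175] F [ 0.4 -1.1 -0.1]
```

Request:
arm_command(moves=[25, 50, 0, 0, 0, 0.1, 51, 101, 0, 0, 0, 0.175, 77, 152, 5, 0, 0, 0.175, 102, 203, 10, 0, 0, 0.175, 128, 253, 15, 0, 0, 0.175])

```text
clock: 13.98
tcp_pos: [564.9, 236.9, 238.8]
eef_rot: [0.38, 0.925, 0.0, 0.0]
ft_force: [0.9, -1.1, -0.4]
opening: 31.6
```

Request:
arm_command(moves=[20, 25, 20, 0, 0, 0, 29, 37, 40, 0, 0, 0, 29, 37, 75, 0, 0, 0, 29, 37, 80, 0, 0, 0, 29, 37, 80, 0, 0, 0])

```text
clock: 14.6
tcp_pos: [570.6, 281.5, 159.2]
eef_rot: [0.38, 0.925, 0.0, 0.0]
ft_force: [0.1, -0.5, 0.4]
opening: 31.8
```

```bash
python3 - <<'E'
from h import *
P=bot.camera_params('wrist');im,d=bot.snapshot('wrist');rel(574.3,282.9,38,45);cv2.imwrite('pics/w7.png',im[:,:,::-1])
E
```

```text
t 14.65 tcp [570.9 281.5 159.8] open 31.9 rel [ -1.4   3.2 121.8] [0.002 0.001 0.005] F [-0.5  0.2 -0.2]
```

View pics/w7.png

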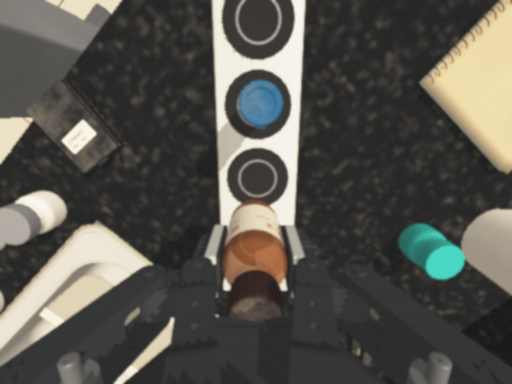

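```bash
python3 - <<'E'
from h import *
s=bot.sense();P=bot.camera_params('wrist');im=cv2.imread('pics/w7.png')
print(ray(P,(258.2,178),8),ray(P,(258.2,102),8),ray(P,(261,103),112),ray(P,(258,19.5),8))
g=cv2.cvtColor(im,cv2.COLOR_BGR2GRAY)
c=cv2.HoughCircles(g,cv2.HOUGH_GRADIENT,1,40,param1=120,param2=25,minRadius=25,maxRadius=40);print(c)
for q in c[0]:print(q.round(1),ray(P,q[:2],8).round(1))
E
```

```text
[575.21623561 284.78305494   8.        ] [515.80422837 342.95851421   8.        ] [517.73793893 341.43805483 112.        ] [461.08617854 396.26514539   8.        ]
[[[257.5 105.5  33.2]
  [257.5 176.5  29.3]
  [254.5 265.5  36.1]
  [251.5  17.5  29.3]]]
[257.5 105.5  33.2] [517.8 340.    8. ]
[257.5 176.5  29.3] [573.4 285.5   8. ]
[254.5 265.5  36.1] [654.5 200.5   8. ]
[251.5  17.5  29.3] [455.4 393.    8. ]
```

Request:
arm_command(moves=[-0.6, 3.8, 40, 0, 0, 0, -0.6, 3.8, 85, 0, 0, 0, -0.6, 3.8, 110, 0, 0, 0, -0.6, 3.8, 117, 0, 0, 0, -0.6, 3.8, 117, 0, 0, 0])

```text
clock: 15.28
tcp_pos: [574.3, 284.0, 42.6]
eef_rot: [0.38, 0.925, 0.001, 0.001]
ft_force: [-0.9, 0.4, 0.3]
opening: 31.7
```

Request:
arm_command(moves=[0, 0, 2, 0, 0, 0, 0, 0, 4, 0, 0, 0, 0, 0, 4, 0, 0, 0])

```text
clock: 15.65
tcp_pos: [573.8, 284.1, 37.8]
eef_rot: [0.38, 0.925, 0.0, 0.0]
ft_force: [0.2, 0.8, 2.2]
opening: 31.6
```

Request:
arm_command(moves=[0, 0, 1, 0, 0, 0, 0, 0, 1.5, 0, 0, 0, 0, 0, 1.5, 0, 0, 0])

```text
clock: 16.02
tcp_pos: [573.9, 284.0, 37.7]
eef_rot: [0.38, 0.925, 0.001, 0.001]
ft_force: [-2.9, -2.4, 12.6]
opening: 32.0
```

Contact at 37.7 mm, as expected. Back off slightly and release.

Request:
arm_command(moves=[0, 0, -1.4, 0, 0, 0, 0, 0, -1.4, 0, 0, 0])

```text
clock: 16.27
tcp_pos: [573.6, 284.0, 37.8]
eef_rot: [0.38, 0.925, 0.0, 0.0]
ft_force: [-0.3, 0.1, 5.8]
opening: 32.1
```

Request:
arm_command(moves=[0, 0, 0, 0, 0, 0, 0, 0, 0, 0, 0, 0, 0, 0, 0, 0, 0, 0, 0, 0, 0, 0, 0, 0], fingers=0.75)

```text
clock: 16.77
tcp_pos: [573.4, 283.9, 37.0]
eef_rot: [0.38, 0.925, -0.0, -0.0]
ft_force: [0.6, -0.2, 0.2]
opening: 63.5
```

Request:
arm_command(moves=[0, 0, -20, 0, 0, 0, 0, 0, -60, 0, 0, 0, 0, 0, -110, 0, 0, 0, 0, 0, -160, 0, 0, 0, 0, 0, -190, 0, 0, 0])

```text
clock: 17.4
tcp_pos: [573.9, 284.1, 230.1]
eef_rot: [0.38, 0.925, 0.001, 0.001]
ft_force: [1.2, 0.1, -0.6]
opening: 64.0
```

```bash
python3 - <<'E'
from h import *
P=bot.camera_params('wrist');im,d=bot.snapshot('wrist');rel(422,76,160,90);cv2.imwrite('pics/w8.png',im[:,:,::-1])
E
```

```text
t 17.45 tcp [574.6 284.3 233.4] open 64.0 rel [ -37.8 -255.9   71.9] [ 0.005  0.005 -0.78 ] F [-0.6 -2.3  2.2]
```

View pics/w8.png

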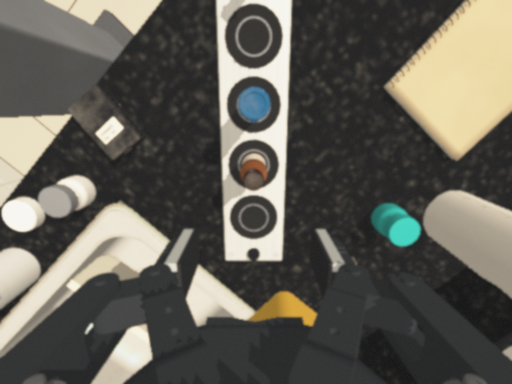

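Amber stands upright at (254,165) and the vial at (254,103), both on their mats. Now the jar.

Request:
arm_command(moves=[-8, -52, 0, 0, 0, -0.12, -16, -105, 10, 0, 0, -0.28, -24, -158, 30, 0, 0, -0.44, -32, -210, 50, 0, 0, -0.6, -38, -250, 65, 0, 0, -0.76])

```text
clock: 18.08
tcp_pos: [423.0, 78.2, 161.4]
eef_rot: [0.007, 1.0, -0.0, -0.0]
ft_force: [0.1, 0.1, 0.3]
opening: 64.0
```

Request:
arm_command(moves=[0, 0, 0, 0, 0, 0, 0, 0, 0, 0, 0, 0])

```text
clock: 18.32
tcp_pos: [425.4, 79.6, 162.7]
eef_rot: [0.011, 1.0, 0.0, 0.001]
ft_force: [0.5, -0.0, -0.4]
opening: 64.0
```

```bash
python3 - <<'E'
from h import *
P=bot.camera_params('wrist');im,d=bot.snapshot('wrist');rel(422,76,8,90);cv2.imwrite('pics/w9.png',im[:,:,::-1])
W=world('w',d,P);m=(np.hypot(W[...,0]-421,W[...,1]-76)<35)&(abs(W[...,2]-55)<4)
print(m.sum(),W[m].mean(0),W[m].min(0),W[m].max(0))
E
```

```text
t 18.38 tcp [425.7  79.8 162.6] open 64.0 rel [  3.8  -3.9 154.6] [ 0.     0.001 -0.021] F [0.2 0.1 0.2]
1317 [422.04309099  76.63032914  55.23333218] [402.50095794  56.48686394  51.04873843] [442.77319447  96.4778787   57.53518536]
```

View pics/w9.png

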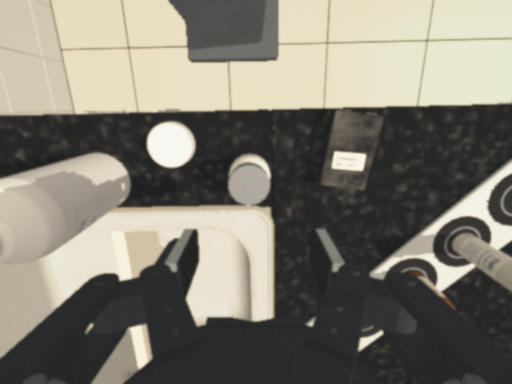

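Request:
arm_command(moves=[3.7, -3.3, 40, 0, 0, 0, 3.7, -3.3, 90, 0, 0, 0, 3.7, -3.3, 130, 0, 0, 0, 3.7, -3.3, 150, 0, 0, 0, 3.7, -3.3, 152.5, 0, 0, 0])

```text
clock: 19.0
tcp_pos: [420.9, 77.0, 8.7]
eef_rot: [0.01, 1.0, 0.0, -0.001]
ft_force: [0.6, -0.1, 0.2]
opening: 64.2
```

Request:
arm_command(moves=[0, 0, 0, 0, 0, 0, 0, 0, 0, 0, 0, 0, 0, 0, 0, 0, 0, 0, 0, 0, 0, 0, 0, 0], fingers=0.4, squeeze=30)

```text
clock: 19.5
tcp_pos: [421.8, 76.4, 10.6]
eef_rot: [0.01, 1.0, 0.0, 0.001]
ft_force: [-0.1, 1.8, 7.5]
opening: 44.1
```

Request:
arm_command(moves=[0, 0, -10, 0, 0, 0, 0, 0, -35, 0, 0, 0, 0, 0, -80, 0, 0, 0, 0, 0, -130, 0, 0, 0, 0, 0, -165, 0, 0, 0])

```text
clock: 20.12
tcp_pos: [421.0, 76.2, 177.5]
eef_rot: [0.01, 1.0, -0.0, 0.001]
ft_force: [0.5, -0.5, -1.6]
opening: 44.4
```

```bash
python3 - <<'E'
from h import *
rel(630.8,227.5,170,45)
P=bot.camera_params('wrist');im,d=bot.snapshot('wrist');cv2.imwrite('pics/w10.png',im[:,:,::-1])
E
```

```text
t 20.12 tcp [421.   76.2 177.5] open 44.4 rel [-206.7  155.5    7.9] [0.001 0.002 0.765] F [ 0.5 -0.5 -1.6]
```

View pics/w10.png

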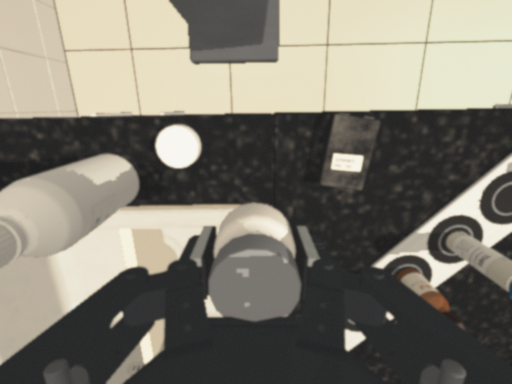

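Request:
arm_command(moves=[-25, 19, 0, 0, 0, 0.1, -67, 50, 0, 0, 0, 0.25, -110, 82, 0, 0, 0, 0.42, -153, 115, 0, 0, 0, 0.58, -190, 143, 0, 0, 0, 0.72])

```text
clock: 20.8
tcp_pos: [614.9, 216.6, 174.7]
eef_rot: [0.364, 0.932, -0.0, -0.0]
ft_force: [0.9, 0.7, -0.3]
opening: 44.6
```

Request:
arm_command(moves=[0, 15, 10, 0, 0, 0.045, 0, 18, 30, 0, 0, 0.045, 0, 18, 30, 0, 0, 0.045, 0, 18, 30, 0, 0, 0.045])

```text
clock: 21.3
tcp_pos: [625.8, 228.6, 145.6]
eef_rot: [0.382, 0.924, 0.0, 0.0]
ft_force: [-0.6, 0.3, -1.2]
opening: 44.6
```

```bash
python3 - <<'E'
from h import *
P=bot.camera_params('wrist');im,d=bot.snapshot('wrist');rel(630.8,227.5,18.5,45);cv2.imwrite('pics/w11.png',im[:,:,::-1])
print(proj(P,[[574,284,8],[630.8,227.5,8]]))
E
```

```text
t 21.35 tcp [626.  228.5 145.9] open 44.4 rel [ -4.    2.5 127.4] [0.001 0.001 0.   ] F [-0.7 -0.8 -1.1]
[[256.28783816 108.54481938]
 [256.21310177 184.40097491]]
```

View pics/w11.png

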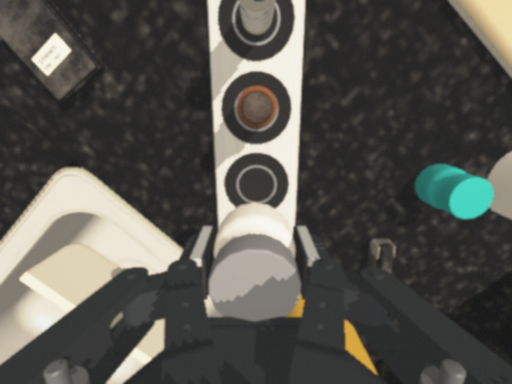

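Request:
arm_command(moves=[-4, 2.5, 40, 0, 0, 0, -4, 2.5, 85, 0, 0, 0, -4, 2.5, 113, 0, 0, 0, -4, 2.5, 122, 0, 0, 0, -4, 2.5, 122, 0, 0, 0])

```text
clock: 21.98
tcp_pos: [630.9, 227.6, 23.5]
eef_rot: [0.383, 0.924, 0.0, 0.0]
ft_force: [0.3, -0.4, -0.2]
opening: 44.3
```

Request:
arm_command(moves=[0, 0, 2, 0, 0, 0, 0, 0, 4, 0, 0, 0, 0, 0, 4, 0, 0, 0])

```text
clock: 22.35
tcp_pos: [630.6, 227.8, 19.1]
eef_rot: [0.382, 0.924, 0.0, 0.0]
ft_force: [0.2, 0.0, -0.2]
opening: 44.2
```

Request:
arm_command(moves=[0, 0, 1, 0, 0, 0, 0, 0, 1.2, 0, 0, 0, 0, 0, 1.2, 0, 0, 0])

```text
clock: 22.72
tcp_pos: [630.7, 227.7, 18.6]
eef_rot: [0.382, 0.924, 0.0, 0.001]
ft_force: [-2.6, -0.0, 6.9]
opening: 44.6
```

Request:
arm_command(moves=[0, 0, -0.7, 0, 0, 0, 0, 0, -0.7, 0, 0, 0])

```text
clock: 22.98
tcp_pos: [630.6, 227.8, 18.6]
eef_rot: [0.382, 0.924, 0.0, 0.0]
ft_force: [-2.3, 0.0, 5.1]
opening: 44.5
```

Request:
arm_command(moves=[0, 0, 0, 0, 0, 0, 0, 0, 0, 0, 0, 0, 0, 0, 0, 0, 0, 0, 0, 0, 0, 0, 0, 0], fingers=0.8)

```text
clock: 23.48
tcp_pos: [630.5, 227.7, 18.0]
eef_rot: [0.382, 0.924, -0.0, -0.0]
ft_force: [0.6, 0.2, 0.4]
opening: 68.2
```

Request:
arm_command(moves=[0, 0, -20, 0, 0, 0, 0, 0, -60, 0, 0, 0, 0, 0, -110, 0, 0, 0, 0, 0, -165, 0, 0, 0, 0, 0, -222, 0, 0, 0])

```text
clock: 24.1
tcp_pos: [630.1, 227.6, 241.9]
eef_rot: [0.382, 0.924, -0.0, -0.0]
ft_force: [0.8, 0.2, -0.1]
opening: 68.4
```

```bash
python3 - <<'E'
from h import *
P=bot.camera_params('wrist');im,d=bot.snapshot('wrist');rel(427,-97,270,45);cv2.imwrite('pics/w12.png',im[:,:,::-1])
E
```

```text
t 24.15 tcp [631.6 227.9 250.4] open 68.6 rel [ -85.  -374.3  -22.3] [0.009 0.005 0.001] F [-3.4 -1.   5.1]
```

View pics/w12.png

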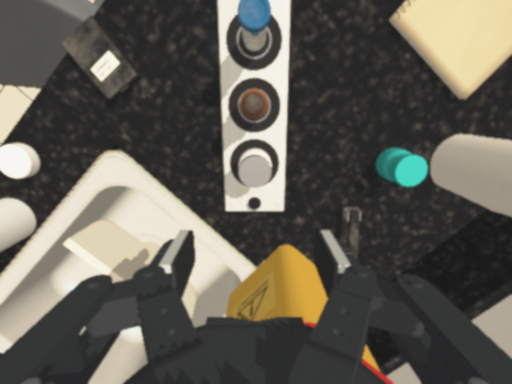

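Request:
arm_command(moves=[-5, -22, -25, 0, 0, 0, -17, -74, -45, 0, 0, 0, -30, -130, -45, 0, 0, 0, -43, -188, -45, 0, 0, 0, -56, -245, -45, 0, 0, 0], fingers=0.65)

```text
clock: 24.78
tcp_pos: [495.7, 13.5, 285.2]
eef_rot: [0.382, 0.924, 0.0, 0.0]
ft_force: [0.8, -0.3, -0.4]
opening: 55.4
```

```bash
python3 - <<'E'
from h import *
rel(427,-97,290,45)
E
```

```text
t 24.77 tcp [495.7  13.5 285.2] open 55.4 rel [ -29.4 -126.8   -4.8] [0.    0.001 0.001] F [ 0.8 -0.3 -0.4]
```

Request:
arm_command(moves=[-13, -55, -3, 0, 0, 0, -23, -100, -5, 0, 0, 0, -29, -126, -5, 0, 0, 0, -29, -126, -5, 0, 0, 0, -29, -126, -5, 0, 0, 0])

```text
clock: 25.4
tcp_pos: [428.6, -94.7, 290.2]
eef_rot: [0.383, 0.924, 0.0, 0.0]
ft_force: [0.8, 0.4, -0.4]
opening: 55.6
```

```bash
python3 - <<'E'
from h import *
P=bot.camera_params('wrist');im,d=bot.snapshot('wrist');rel(427,-97,156,45);cv2.imwrite('pics/w13.png',im[:,:,::-1])
W=world('w',d,P);m=(np.hypot(W[...,0]-427,W[...,1]+97)<30)&(abs(W[...,2]-184)<5)
print(m.sum(),W[m].mean(0),W[m].min(0),W[m].max(0))
# shoulder profile
r=np.hypot(W[...,0]-427.5,W[...,1]+96.5)
for a in range(15,40,2):
    q=W[...,2][(r>a)&(r<a+2)];print(a,np.nanpercentile(q,[50,90]).round() if q.size else None)
E
```

```text
t 25.45 tcp [428.8 -94.4 290.1] open 55.6 rel [ -0.6  -3.1 134.1] [ 0.    -0.     0.001] F [ 0.6  1.2 -0.2]
861 [427.65221534 -97.07402565 184.51128573] [ 411.69706087 -114.06949747  179.19710144] [444.36368902 -81.16941123 186.80126847]
15 [374. 384.]
17 [372. 382.]
19 [369. 376.]
21 [369. 390.]
23 [384. 391.]
25 [381. 390.]
27 [380. 390.]
29 [371. 388.]
31 [361. 385.]
33 [361. 381.]
35 [346. 374.]
37 [344. 364.]
39 [344. 351.]
```

View pics/w13.png

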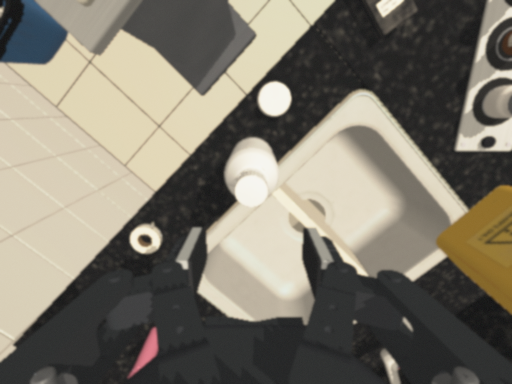

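Request:
arm_command(moves=[-0.9, -2.8, 35, 0, 0, 0, -0.9, -2.8, 75, 0, 0, 0, -0.9, -2.8, 110, 0, 0, 0, -0.9, -2.8, 128, 0, 0, 0, -0.9, -2.8, 132, 0, 0, 0])

```text
clock: 26.08
tcp_pos: [427.0, -96.5, 157.1]
eef_rot: [0.382, 0.924, 0.0, -0.001]
ft_force: [-0.2, 0.3, -0.0]
opening: 55.6
```

Request:
arm_command(moves=[0, 0, 0, 0, 0, 0, 0, 0, 0, 0, 0, 0, 0, 0, 0, 0, 0, 0, 0, 0, 0, 0, 0, 0, 0, 0, 0, 0, 0, 0], fingers=0.2, squeeze=60)

```text
clock: 26.7
tcp_pos: [427.7, -97.8, 159.0]
eef_rot: [0.382, 0.924, 0.0, 0.001]
ft_force: [-0.2, 0.6, 6.1]
opening: 32.3
```

Request:
arm_command(moves=[0, 0, -8, 0, 0, 0, 0, 0, -30, 0, 0, 0, 0, 0, -65, 0, 0, 0, 0, 0, -100, 0, 0, 0, 0, 0, -130, 0, 0, 0])

```text
clock: 27.32
tcp_pos: [426.8, -97.4, 289.7]
eef_rot: [0.382, 0.924, -0.0, 0.0]
ft_force: [0.2, 0.7, -2.2]
opening: 32.5
```

```bash
python3 - <<'E'
from h import *
P=bot.camera_params('wrist');im,d=bot.snapshot('wrist');cv2.imwrite('pics/w14.png',im[:,:,::-1])
im,d=bot.snapshot('side');cv2.imwrite('pics/s14.png',im[:,:,::-1])
rel(460.5,396,310,45)
E
```

```text
t 27.43 tcp [427.8 -97.8 291. ] open 32.4 rel [325.8 372.5 -19.7] [0.002 0.004 0.001] F [ 0.7 -0.  -1.9]
```

View pics/w14.png

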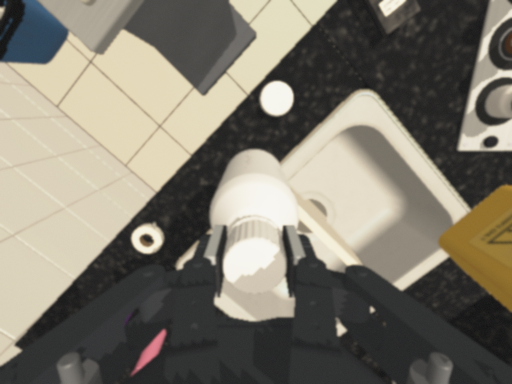

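View pics/s14.png

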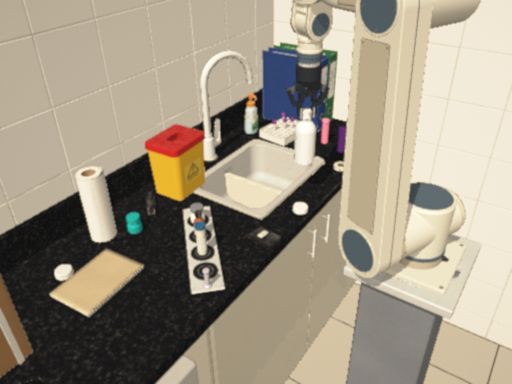

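Request:
arm_command(moves=[8, 9, -10, 0, 0, 0, 28, 32, -18, 0, 0, 0, 55, 63, -20, 0, 0, 0, 84, 96, -20, 0, 0, 0, 112, 128, -20, 0, 0, 0])

```text
clock: 28.05
tcp_pos: [437.6, 74.2, 307.6]
eef_rot: [0.382, 0.924, -0.0, -0.001]
ft_force: [0.5, -0.9, -1.5]
opening: 32.1
```

Request:
arm_command(moves=[28, 32, 0, 0, 0, 0, 57, 65, 0, 0, 0, 0, 85, 97, 0, 0, 0, 0, 114, 130, 0, 0, 0, 0, 140, 160, 0, 0, 0, 0])

```text
clock: 28.68
tcp_pos: [451.3, 286.4, 307.3]
eef_rot: [0.382, 0.924, -0.001, -0.001]
ft_force: [0.8, -0.1, -2.0]
opening: 32.2
```

```bash
python3 - <<'E'
from h import *
rel(460.5,396,310,45)
E
```

```text
t 28.68 tcp [451.3 286.4 307.3] open 32.2 rel [70.8 84.1 -2.8] [-0.002 -0.001  0.001] F [ 0.8 -0.1 -2. ]
```

Request:
arm_command(moves=[25, 29, 0, 0, 0, 0, 45, 54, 0, 0, 0, 0, 60, 72, 0, 0, 0, 0, 70, 83.5, 0, 0, 0, 0, 70, 83.5, 0, 0, 0, 0])

```text
clock: 29.3
tcp_pos: [461.3, 393.6, 307.3]
eef_rot: [0.382, 0.924, -0.001, -0.0]
ft_force: [-1.2, 0.3, -1.9]
opening: 32.3
```

Request:
arm_command(moves=[0, 0, 15, 0, 0, 0, 0, 0, 40, 0, 0, 0, 0, 0, 55, 0, 0, 0, 0, 0, 60, 0, 0, 0, 0, 0, 60, 0, 0, 0])

```text
clock: 29.92
tcp_pos: [461.9, 392.7, 248.5]
eef_rot: [0.383, 0.924, 0.0, 0.0]
ft_force: [0.5, -1.1, -1.7]
opening: 32.4
```

```bash
python3 - <<'E'
from h import *
P=bot.camera_params('wrist');im,d=bot.snapshot('wrist');rel(460.5,396,166.5,45);cv2.imwrite('pics/w15.png',im[:,:,::-1])
print(proj(P,[[460.5,396,8],[414,433,60]]))
im,d=bot.snapshot('top');cv2.imwrite('pics/t15.png',cv2.resize(im[130:260,100:250,::-1],None,fx=4.5,fy=4.5,interpolation=2))
E
```

```text
t 29.98 tcp [462.  392.9 248.9] open 32.2 rel [ 3.3  1.1 82.4] [0.001 0.    0.   ] F [-0.1  1.2 -2.2]
[[254.75791296 159.89527798]
 [249.40248278 119.98357975]]
```

View pics/w15.png

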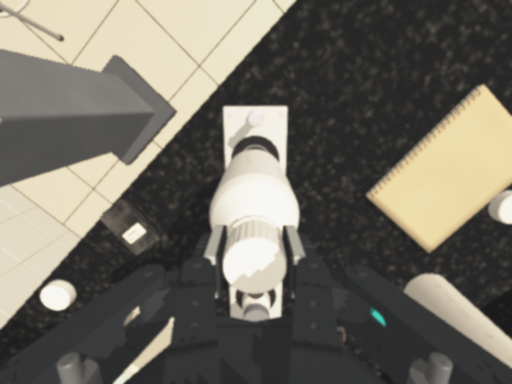

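View pics/t15.png

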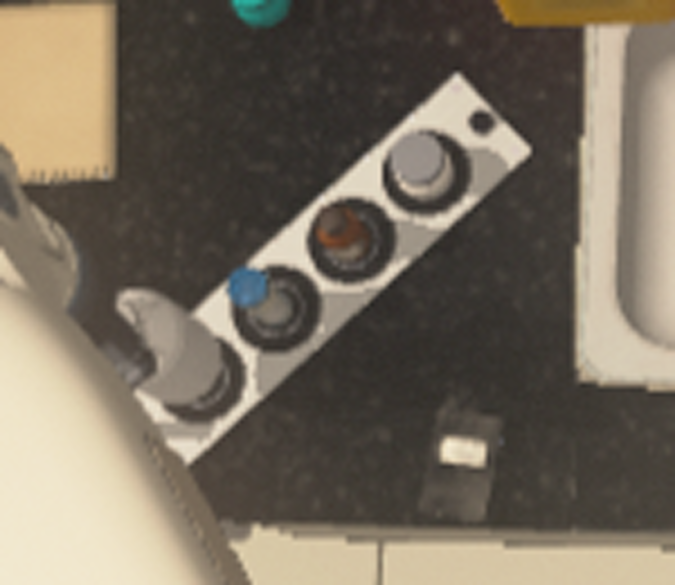

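Request:
arm_command(moves=[3.3, 1.8, 20, 0, 0, 0, 3.3, 1.8, 45, 0, 0, 0, 3.3, 1.8, 65, 0, 0, 0, 3.3, 1.8, 75, 0, 0, 0, 3.3, 1.8, 77, 0, 0, 0])

```text
clock: 30.65
tcp_pos: [460.8, 396.6, 171.3]
eef_rot: [0.382, 0.924, 0.0, 0.0]
ft_force: [0.4, -0.3, -1.9]
opening: 32.1
```

Request:
arm_command(moves=[0, 0, 1, 0, 0, 0, 0, 0, 3, 0, 0, 0, 0, 0, 4, 0, 0, 0, 0, 0, 4, 0, 0, 0])

```text
clock: 31.15
tcp_pos: [460.8, 396.5, 167.2]
eef_rot: [0.382, 0.924, 0.0, 0.0]
ft_force: [0.1, -0.0, -1.4]
opening: 31.8
```

Request:
arm_command(moves=[0, 0, 0.8, 0, 0, 0, 0, 0, 1.2, 0, 0, 0, 0, 0, 1.2, 0, 0, 0])

```text
clock: 31.52
tcp_pos: [460.9, 396.6, 167.1]
eef_rot: [0.382, 0.924, 0.001, 0.0]
ft_force: [-1.6, -1.6, 6.6]
opening: 32.1
```

Request:
arm_command(moves=[0, 0, -0.5, 0, 0, 0, 0, 0, -0.7, 0, 0, 0])

```text
clock: 31.78
tcp_pos: [460.9, 396.6, 167.1]
eef_rot: [0.382, 0.924, 0.0, 0.0]
ft_force: [-1.5, -0.7, 2.7]
opening: 32.2
```

Request:
arm_command(moves=[0, 0, 0, 0, 0, 0, 0, 0, 0, 0, 0, 0, 0, 0, 0, 0, 0, 0, 0, 0, 0, 0, 0, 0, 0, 0, 0, 0, 0, 0], fingers=0.7)

```text
clock: 32.4
tcp_pos: [460.8, 396.5, 166.7]
eef_rot: [0.382, 0.924, 0.0, -0.0]
ft_force: [-0.1, 0.4, 0.6]
opening: 60.1
```

Request:
arm_command(moves=[0, 0, -10, 0, 0, 0, 0, 0, -30, 0, 0, 0, 0, 0, -60, 0, 0, 0, 0, 0, -100, 0, 0, 0, 0, 0, -110, 0, 0, 0])

```text
clock: 33.02
tcp_pos: [461.3, 396.9, 280.0]
eef_rot: [0.382, 0.924, 0.002, 0.001]
ft_force: [0.7, -0.6, -1.0]
opening: 59.5
```

```bash
python3 - <<'E'
from h import *
P=bot.camera_params('wrist');im,d=bot.snapshot('wrist');rel(450,100,300,45);cv2.imwrite('pics/w16.png',im[:,:,::-1])
E
```

```text
t 33.08 tcp [461.3 396.9 279.7] open 59.6 rel [-201.8 -217.9  -21. ] [0.004 0.001 0.001] F [-0.4 -0.8 -0.1]
```

View pics/w16.png

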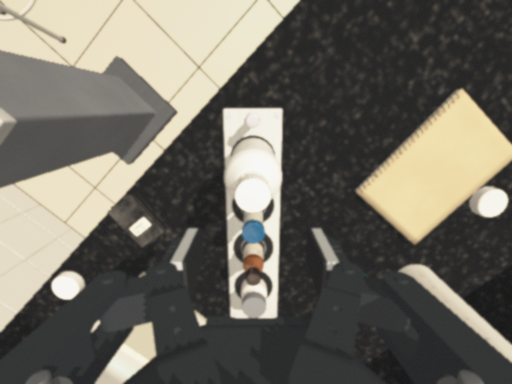

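All four stand. I'll retreat to clear the view, then check from the top and side cameras.

Request:
arm_command(moves=[-15, -16, -10, 0, 0, 0, -50, -55, -20, 0, 0, 0, -85, -95, -20, 0, 0, 0, -125, -135, -20, 0, 0, 0, -165, -178, -20, 0, 0, 0])

```text
clock: 33.7
tcp_pos: [450.6, 151.6, 296.1]
eef_rot: [0.382, 0.924, -0.0, -0.0]
ft_force: [0.7, -1.1, 0.6]
opening: 59.9
```

Request:
arm_command(moves=[-40, -42, 0, 0, 0, 0, -80, -85, 0, 0, 0, 0, -120, -125, 0, 0, 0, 0, -130, -135, 0, 0, 0, 0, -130, -135, 0, 0, 0, 0])

```text
clock: 34.33
tcp_pos: [447.6, -34.2, 296.3]
eef_rot: [0.384, 0.923, 0.0, -0.001]
ft_force: [0.3, 0.4, -0.1]
opening: 60.0
```

```bash
python3 - <<'E'
from h import *
M=dict(rinse=(460,395.5,192),vial=(517,339.5,112),amber=(573.3,282.8,100),jar=(630,226.3,63))
for n in('top','side'):
    P=bot.camera_params(n);im,d=bot.snapshot(n);W=world(n,d,P)
    a=im[130:260,100:250] if n=='top' else im[160:300,140:260]
    cv2.imwrite(f'pics/f_{n}.png',cv2.resize(a[:,:,::-1],None,fx=4.2,fy=4.2,interpolation=2))
    if n=='top':
        for k,(x,y,z) in M.items():
            m=(np.hypot(W[...,0]-x,W[...,1]-y)<30)&(abs(W[...,2]-z)<6)
            print(n,k,m.sum(),(W[m].mean(0)-[x,y,z]).round(1))
print(bot.sense()['tcp_pos'],bot.sense()['clock'])
E
```

```text
top rinse 82 [-0.6 -1.1 -0.8]
top vial 57 [-1.7 -0.6 -1.5]
top amber 29 [-2.6  0.8 -0.8]
top jar 93 [-2.2  0.2 -1.3]
[447.91246518 -32.70328485 296.52173204] 34.425
```

View pics/f_top.png

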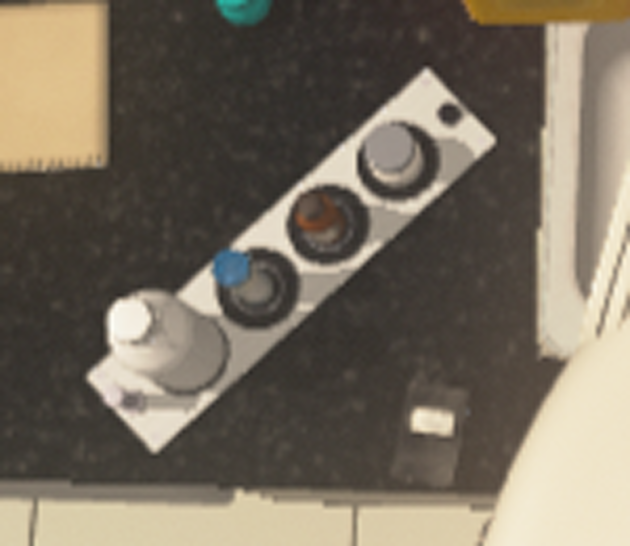

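View pics/f_side.png

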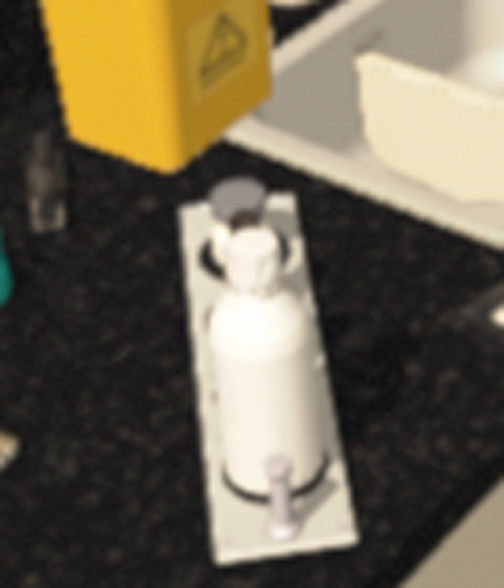

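Request:
arm_command(moves=[0, 0, 0, 0, 0, 0, 0, 0, 0, 0, 0, 0, 0, 0, 0, 0, 0, 0, 0, 0, 0, 0, 0, 0, 0, 0, 0, 0, 0, 0])

```text
clock: 35.05
tcp_pos: [448.3, -33.3, 296.7]
eef_rot: [0.382, 0.924, 0.0, -0.0]
ft_force: [-0.5, 0.8, -0.2]
opening: 59.5
```

```bash
python3 -c "
from h import *
print(bot.job_done(), bot.sense()['clock'])"
```

```text
the job is handed in; nothing more can be done
the job is handed in; nothing more can be done
```

The four containers stand in height order on the mats: rinse_bottle next to the steel post, then strip_vial, amber_bottle and small_jar. I handed the job in at about 35 s. I lowered each one until I felt light contact (at most 13 N), let go and backed the arm well clear. The look-alikes were not touched.

The last top view showed all four upright at the right heights, with their caps within about 2.8 mm of the mat centres. The largest offset was the amber_bottle's; the rinse_bottle's was 1.2 mm. The top and wrist cameras disagree by about 2 mm, so the true offsets may be smaller or larger by that much. In the last side view the rinse_bottle hid the vial and most of the amber_bottle, so those two were confirmed from the top view only. No check failed, and handing in gave no verdict.

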